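# Rebuild a belt idler on its axle

### The arm

A 6-joint arm with a two-finger parallel gripper is mounted at the origin on the work surface. World frame = base frame: x ahead of the robot, y to its left, z up, the work surface at z = 0. Lengths are in m, angles in rad, forces in N, time in s.
With the tool pointing down it reaches from about 0.3 to 0.875 m from the base axis. Payload 4.2 kg.
Tool frame: the origin (TCP) lies at the very end of the fingers, on their centre line; the grasp point (between the pads) lies 19 mm behind it; z points along the fingers, y is the line along which they close (so a half turn about z gives the same grasp; the last joint's range is limited). The gripper opens to 85 mm and grips with 20 to 120 N. Pads are 22 mm wide; open, the fingers measure 114 mm over their backs; the gripper's body (76 mm by 85 mm) begins 54 mm behind the grasp point. The pads swing forward as they close: fully open they stand 13 mm farther back than shut.
Start: joints at [1.32, 0.32, 1.565, -0, 1.257, -0.02], TCP at [0.132, 0.56, 0.231] pointing down, gripper open.
Joint ranges: [-3.11, 3.11], [-0.84, 2.01], [0.21, 2.61], [-1.34, 4.49], [0.05, 2.63], [-2.56, 2.56]. Speed limits (rad/s): [2.57, 2.57, 3.14, 3.14, 3.14, 3.14].

### API

Orientations are given as a rotation vector (axis times angle).
In Python, from rig import arm, optics, workorder, models gives the robot as it stands. The module is installed in compiled form; this text tells all that it offers.
- The arm moves only by the tool arm_command, never from a script. Its argument "targets" is a list that holds one entry, the list of rows, each a list of 5 numbers: the shift along the tool's x, y, z in cm, then the turn about the tool's z in rad, then the closure, from 0 (fully open) to 1 (shut). In form: [[[tx, ty, tz, twist, hand], ...]]. A call has 1 to 20 rows; each row shifts and turns the commanded pose from where the row before left it, along the tool's axes as they then stand; what a row does not reach is not made up. A row lasts 1/10 s, in which the tool goes at most 50 mm and 8.59 degrees, less where a joint would pass 70% of its speed; a pose out of reach is approached as far as the arm can. A call is refused whole if a number of a shift passes 5 or a number of a turn 0.15, either way. A call with a gripper value outside its range is refused whole. The fingers move at their own pace and stop on an object; "squeeze" is the grip in N (left out, the last holds). Time passes only in rows, so rows that do not move let the fingers close. It gives the time, the measured TCP pose, the force, the opening and the grip force at its end, in the units of the state.
- arm.read_state(): the state, without advancing time (a new reading comes with each control period).
- optics.camera(name): name is "scene" or "top"; returns a dict with "image" (420x560x3 uint8, red, green, blue), "mtx" (3x3 intrinsics, pixels), "extrinsics" (4x4, takes a point from world to camera coordinates). Camera axes: x right, y up, looking along -z (the intrinsics and any distortion apply to the point x, -y, -z); pixel columns grow to the right and rows downward; lengths in m; the calibration is good to about 2 mm. A picture is of the moment at which its call begins. There is no depth.
- workorder.sign_off(): hands the job in; it is judged then, once.
Trained networks look in the newest picture that a camera, given by its name, has taken for a name from the list of things; names that differ only in an ending like _2 or _b are one class to them, and where a whole thing is asked for, a point or a joint stands for the part that bears it (a point fixed in the world has none). Each returns a list of dicts, best first, with "p" (0 to 1); they miss things now and then, are a little off and sometimes report something else, mostly with a low value. They report only what shows in the picture. A call takes as long as a camera call. They do not tell look-alikes from the thing itself.
- models.find_in(camera, thing): "centre" ([x, y, z] in m, in world coordinates, good to about 4 mm: the middle of the surface that is visible of it).
- models.landmark_of(camera, thing): "centre" ([x, y, z] in m, in world coordinates, good to about 4 mm: a listed point, or the origin of a listed thing).
The state is a dict: "time": time; "q": joint angles; "dq": joint speeds; "joint_efforts": joint torques, N m; "tcp_pos": TCP position; "orientation": TCP orientation; "ft_force": force on the tool from outside, world axes, zero at the start; "moment": the same for the moment, N m; "grip_width": opening from 0.0 (shut) to 1.0 (fully open); "grasp_force": force on a finger pad.
Only numpy, scipy, OpenCV 4.12 (cv2) and the standard library are available. Lean on these libraries where they do the work, as an engineer would, in place of code of your own. Each camera call takes 0.05 s, during which the arm holds its last target. There are 200 camera calls.

### The job

Rebuild the belt idler on the green plate: thread the brass bushing down the upright steel axle until it lies flat on the plate, then thread the blue pulley on top of it and press it down until it lies flat on the bushing and both orange spring catches have snapped out above it. Leave the black spare bushing, the wrench, the hammer and the spray can where they are.

Things in the scene. Friction and masses are not known exactly. Their poses are not given: they have to be found in the camera images.
- seat (a point): Point on the axle's axis at the upper face of the green idler plate (150 x 110 mm, 12 mm thick, fixed to the bench; long side along this point's x). z up along the axle. The steel axle stands here: 28 mm diameter from 0 to 16 mm above this point, a cone from there to 20 mm, 20 mm diameter up to 53 mm, then a conical tip to 61 mm (8 mm across at the end).
- axle_tip (a point): Top end of the axle, 61 mm above seat, on the same axis.
- catch_a (a joint): Orange spring catch on the axle's +x side (the x of seat): 0 = out, up to 0.0045 m pressed in. A wedge sloping from flush with the 20 mm axle at 53 mm above seat out to 14 mm from the axis at 44 mm above it. It yields to a ring pushed down over it (roughly 10 N for both) and snaps out above it.
- catch_b (a joint): The same catch on the axle's -x side: 0 = out, up to 0.0045 m pressed in.
- bushing: Brass bushing, a plain ring: outside diameter 46 mm, bore 32 mm, height 22 mm, loose, lying flat. It passes freely over the catches and the 28 mm foot of the axle. Origin at the centre of its underside, z up along its axis.
- bushing_mid (a point): Centre of the brass bushing, on its axis at half height (11 mm above its underside).
- pulley: Blue plastic belt pulley: a ring with two rims 60 mm in outside diameter, each 5 mm high, and a 10 mm wide groove 52 mm in diameter between them; bore 24 mm, height 20 mm, loose, lying flat. Seated on the bushing its underside is 22 mm above seat. Origin at the centre of its underside, z up along its axis.
- pulley_mid (a point): Centre of the blue pulley, on its axis at half height (10 mm above its underside).
- spare: Black spare bushing, not needed: outside diameter 42 mm, bore 14 mm, height 34 mm, loose. Origin at the centre of its underside.
- wrench: Steel wrench, 200 mm long, lying on the bench beyond the plate. Origin under its middle.
- hammer: Hammer lying at the right of the bench. Origin under its middle.
- spray: Red spray can, 52 mm in diameter, 130 mm high, standing at the back of the bench. Origin at the centre of its underside.
Not all that is in view belongs to the job. Of the things that look like the bushing, the smaller one is meant. Leave any pink look-alike of the part that bears seat alone.

How it is judged:
On the way, in this order (a step that is already met when the one before it is completed fails the run):
1. the brass bushing lies flat on the plate around the axle, before the pulley is on (horizontal distance between bushing_mid and seat below 0.006 m and z of bushing_mid in the frame of seat below 0.0135 m and angle between the z axis of bushing_mid and the z axis of seat, either way round below 0.08 rad and horizontal distance between pulley_mid and seat above 0.03 m), for 0.2 s.
2. the blue pulley lies on the bushing with both catches out above it (horizontal distance between pulley_mid and seat below 0.006 m and z of pulley_mid in the frame of seat below 0.0345 m and value of joint each of catch_a, catch_b below 0.002 m), for 0.2 s.
At the end, for the whole second after the job is handed in: Bushing flat on the plate round the axle, pulley flat on the bushing: each within 6 mm of the axle's axis, 2.5 mm of its fully-home height (centres 11 and 32 mm above the plate) and 0.08 rad of square; both catches pressed in under 2 mm; both rings at rest (all of step 2 and horizontal distance between bushing_mid and seat below 0.006 m and z of bushing_mid in the frame of seat below 0.0135 m and angle between the z axis of each of bushing_mid, pulley_mid and the z axis of seat, either way round below 0.08 rad and z of pulley_mid in the frame of seat above 0.0295 m and linear speed of each of pulley, bushing below 0.02 m/s); the robot touches nothing.
It fails at once if the black spare bushing is displaced by more than 30 mm (distance of spare from where it was at the start of the episode above 0.03 m).
It fails at once if the wrench, hammer or spray can is displaced by more than 40 mm (distance of any of wrench, hammer, spray from where it was at the start of the episode above 0.04 m).
It also fails if it takes over 51 s, if anything falls off the work surface, if the arm or the gripper's body presses on something with over 40 N, if the wrist force passes 120 N, or if a joint passes its speed limit or range.

## Working session

There is one attempt and no reset: what is moved stays moved. The work goes in short steps, Python scripts to look and compute and a tool call to move; the robot and the scene stay as the last step left them, time stands still between calls to the robot, and variables do not carry over. Pictures are saved under pics/ and viewed, at most 12 in all, crops included, and the job is handed in when it is done.

Besides the shell and the picture viewer there is one more tool, called after "Call:" by a JSON object that holds its "name" and its "arguments". arm_command: Moves the arm, as the interface text tells. Its arguments: {"type":"object","properties":{"targets":{"type":"array","items":{"type":"array","items":{"type":"array","items":{"type":"number"}}}},"squeeze":{"type":"number"}},"required":["targets"]}

```bash
mkdir -p pics
python3 - <<'E'
from rig import arm, optics, models
import cv2,numpy as np
s=arm.read_state();print(s['time'],s['tcp_pos'],s['orientation'],s['grip_width'])
for n in['scene','top']:
    c=optics.camera(n);cv2.imwrite(f'pics/{n}0.png',c['image'][:,:,::-1])
    print(n,np.round(c['mtx'],1).tolist(),np.round(c['extrinsics'],3).tolist())
    E=c['extrinsics']
    def px(p):
        q=E@np.r_[p,1];u=c['mtx']@np.array([q[0],-q[1],-q[2]]);return (u[:2]/u[2]).round().tolist()
    for t in['seat','axle_tip','bushing','bushing_mid','pulley','pulley_mid','spare']:
        print(t,[(np.round(d['centre'],3).tolist(),round(d['p'],2),px(d['centre'])) for d in models.landmark_of(n,t)])
E
```

```text
0.0 [0.1314063  0.55929517 0.23046903] [-3.61817560e-01 -3.12038300e+00  2.76547184e-03] 1.0014248523612226
scene [[516.4, 0.0, 285.1], [0.0, 516.4, 204.1], [0.0, 0.0, 1.0]] [[-0.596, 0.803, 0.01, 0.414], [-0.477, -0.364, 0.8, 0.163], [0.646, 0.472, 0.6, -1.609], [0.0, 0.0, 0.0, 1.0]]
seat [([0.543, 0.026, 0.008], 0.98, [331.0, 245.0]), ([0.339, 0.142, 0.01], 0.76, [413.0, 221.0])]
axle_tip [([0.335, 0.143, 0.07], 0.74, [418.0, 201.0]), ([0.544, 0.025, 0.074], 0.69, [333.0, 224.0])]
bushing [([0.367, 0.31, -0.0], 0.9, [472.0, 257.0]), ([0.456, 0.261, 0.001], 0.59, [438.0, 269.0])]
bushing_mid [([0.363, 0.312, 0.014], 0.96, [475.0, 252.0]), ([0.493, -0.52, -0.003], 0.64, [185.0, 166.0]), ([0.467, 0.261, 0.012], 0.53, [437.0, 268.0])]
pulley [([0.586, 0.245, -0.001], 0.93, [406.0, 300.0])]
pulley_mid [([0.591, 0.245, 0.012], 0.68, [406.0, 297.0])]
spare [([0.526, -0.308, -0.001], 0.67, [232.0, 195.0]), ([0.543, 0.028, 0.009], 0.67, [332.0, 245.0])]
top [[454.1, 0.0, 278.9], [0.0, 454.1, 209.4], [0.0, 0.0, 1.0]] [[-0.026, -1.0, -0.002, -0.08], [0.988, -0.026, 0.153, -0.584], [-0.153, 0.002, 0.988, -1.173], [0.0, 0.0, 0.0, 1.0]]
seat [([0.332, 0.149, 0.011], 0.65, [190.0, 306.0]), ([0.542, 0.028, 0.009], 0.63, [234.0, 227.0]), ([0.769, -0.223, -0.002], 0.59, [322.0, 146.0])]
axle_tip [([0.535, 0.029, 0.072], 0.79, [232.0, 227.0]), ([0.338, 0.145, 0.07], 0.68, [187.0, 305.0])]
bushing [([0.365, 0.308, -0.003], 0.88, [133.0, 295.0]), ([0.461, 0.264, 0.002], 0.66, [149.0, 259.0])]
bushing_mid [([0.361, 0.307, 0.015], 0.87, [130.0, 297.0]), ([0.46, 0.262, 0.013], 0.46, [149.0, 259.0])]
pulley [([0.585, 0.246, -0.001], 0.6, [156.0, 214.0]), ([0.493, -0.52, 0.001], 0.58, [434.0, 240.0])]
pulley_mid [([0.586, 0.247, 0.01], 0.75, [155.0, 213.0])]
spare [([0.527, -0.313, -0.004], 0.66, [358.0, 230.0])]
```

View pics/scene0.png

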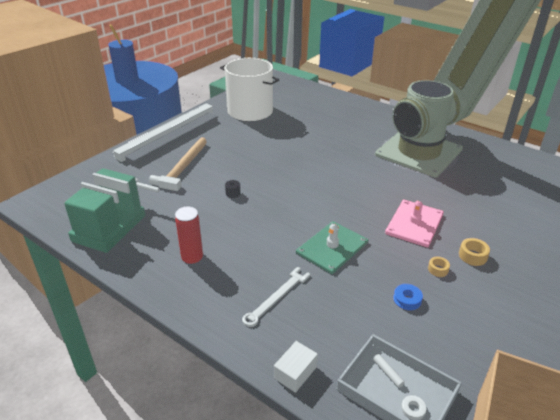

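View pics/top0.png

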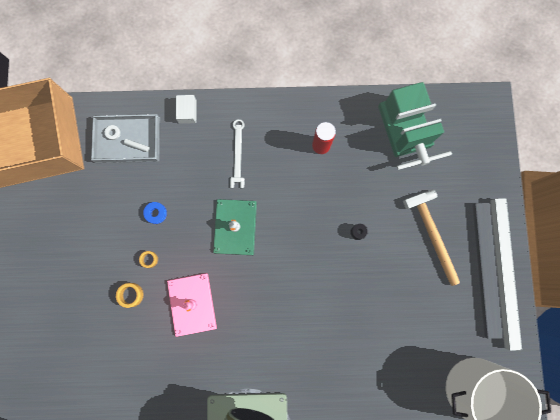

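Run:
```python
import cv2,numpy as np
a=cv2.imread('pics/top0.png');b=cv2.imread('pics/scene0.png')
c=cv2.resize(a[190:330,105:260],None,fx=2.55,fy=2.9,interpolation=2)
d=cv2.resize(b[190:330,340:500],None,fx=2.5,fy=2.9,interpolation=2)
cv2.imwrite('pics/crop1.png',np.hstack([c,d]))
```

```text
(no output)
```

View pics/crop1.png

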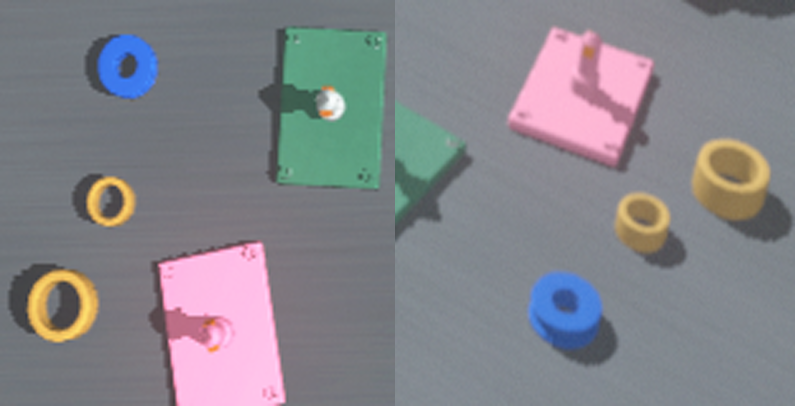

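Two brass rings show in the pictures: the small one at scene (438,267) / top (149,259), and the large one at scene (474,252) / top (129,295). The small one is the bushing, which the enlarged crop confirms. The pulley is at top (155,213). The real plate is the green one, with its axle at top (233,227). The pink plate is the decoy. Next I refine the positions by fitting silhouettes.

```bash
cat > h.py <<'E'
import cv2,numpy as np
from scipy.optimize import least_squares
from scipy.spatial.transform import Rotation as Ro
from rig import arm, optics, models
def cams(): return {n:optics.camera(n) for n in('scene','top')}
def proj(c,P):
    q=np.c_[P,np.ones(len(P))]@c['extrinsics'].T
    u=np.c_[q[:,0],-q[:,1],-q[:,2]]@c['mtx'].T
    return u[:,:2]/u[:,2:]
def mask(c,lo,hi,near,r):
    m=cv2.inRange(cv2.cvtColor(c['image'],cv2.COLOR_RGB2HSV),lo,hi)
    k=np.zeros_like(m);cv2.circle(k,tuple(int(v) for v in near),r,255,-1)
    return m&k
def cen(pts):
    M=cv2.moments(cv2.convexHull(np.float32(pts)));return np.array([M['m10'],M['m01']])/M['m00'],M['m00']
def cyl(x,y,z,R,h):
    t=np.linspace(0,2*np.pi,60);o=np.c_[x+R*np.cos(t),y+R*np.sin(t)]
    return np.vstack([np.c_[o,0*t+z],np.c_[o,0*t+z+h]])
def fitcyl(C,lo,hi,p0,R,h,z=0.,r=26):
    ob={}
    for n,c in C.items():
        near=proj(c,np.array([[*p0,z+h/2]]))[0]
        m=mask(c,lo,hi,near,r);k,l,st,_=cv2.connectedComponentsWithStats(m)
        i=1+np.argmax(st[1:,4]);yx=np.argwhere(l==i);ob[n]=cen(yx[:,::-1])
    f=lambda p,ns:np.hstack([cen(proj(C[n],cyl(*p,z,R,h)))[0]-ob[n][0] for n in ns])
    return {str(ns):(least_squares(f,p0,args=(ns,)).x.round(4),[round(ob[n][1]) for n in ns]) for ns in(('scene',),('top',),('scene','top'))}
def delta(target):
    s=arm.read_state();R=Ro.from_rotvec(s['orientation'])
    d=R.inv().apply(np.array(target)-s['tcp_pos'])*100
    return d.round(2),R.as_matrix().round(3).tolist()
BR=((12,110,70),(28,255,255));BL=((105,130,60),(122,255,255))
E
cat > a.py <<'E'
from h import *
C=cams()
print('bush',fitcyl(C,*BR,(.46,.262),.023,.022,r=18)); print('pul',fitcyl(C,*BL,(.586,.246),.03,.02))
def box(x,y,a):
    p=np.array([[i*.075,j*.055] for i in(-1,1) for j in(-1,1)])@np.array([[np.cos(a),np.sin(a)],[-np.sin(a),np.cos(a)]])+[x,y]
    return np.vstack([np.c_[p,0*p[:,0]],np.c_[p,0*p[:,0]+.012]])
for n,c in C.items():
    near=proj(c,np.array([[.543,.027,.012]]))[0]
    m=mask(c,(60,60,30),(88,255,255),near,48)
    k,l,st,_=cv2.connectedComponentsWithStats(m);i=1+np.argmax(st[1:,4])
    hull=cv2.convexHull(np.argwhere(l==i)[:,::-1].astype(np.float32)); ob=np.zeros(m.shape,np.uint8);cv2.fillConvexPoly(ob,hull.astype(int),255)
    def feat(h):
        M=cv2.moments(h);return np.array([M['m10']/M['m00'],M['m01']/M['m00'],M['mu20']/M['m00']/20,M['mu02']/M['m00']/20,M['mu11']/M['m00']/20])
    f=lambda p:feat(cv2.convexHull(proj(c,box(*p)).astype(np.float32)))-feat(hull)
    r=least_squares(f,(.543,.027,1.57),x_scale=(.01,.01,.1),diff_step=1e-3);print(n,'plate',r.x.round(4),r.cost.round(2))
    o=mask(c,(3,120,90),(18,255,255),proj(c,np.array([[.543,.027,.06]]))[0],12);yx=np.argwhere(o);print('orange',yx.mean(0)[::-1],len(yx))
    x,y=r.x[:2]; print('pred catches/tip',proj(c,np.array([[x,y,.058],[x,y,.073]])).round(1).tolist())
print(delta((.46,.262,.1)))
E
python3 a.py
```

```text
bush {"('scene',)": (array([0.4582, 0.2622]), [254]), "('top',)": (array([0.4599, 0.2635]), [236]), "('scene', 'top')": (array([0.4591, 0.2628]), [254, 236])}
pul {"('scene',)": (array([0.5857, 0.2468]), [562]), "('top',)": (array([0.5873, 0.2478]), [387]), "('scene', 'top')": (array([0.5866, 0.2472]), [562, 387])}
scene plate [0.5417 0.0269 0.0231] 0.61
orange [330.8 231. ] 10
pred catches/tip [[333.3, 229.1], [333.7, 224.1]]
top plate [0.5431 0.0274 3.0617] 0.09
orange [232.69230769 225.23076923] 13
pred catches/tip [[232.9, 224.3], [232.3, 223.6]]
(array([-38.79, -21.47,  13.13]), [[-0.973, 0.229, 0.0], [0.229, 0.973, 0.0], [0.0, 0.0, -1.0]])
```

Call:
{"name": "arm_command", "arguments": {"targets": [[[-3.87, -2.14, 0.8, 0, 0], [-3.87, -2.14, 0.8, 0, 0], [-3.87, -2.14, 0.8, 0, 0], [-3.87, -2.14, 0.8, 0, 0], [-3.87, -2.14, 0.8, 0, 0], [-3.87, -2.14, 0.8, 0, 0], [-3.87, -2.14, 0.8, 0, 0], [-3.87, -2.14, 0.8, 0, 0], [-3.87, -2.14, 0.8, 0, 0], [-3.87, -2.14, 0.8, 0, 0], [0, 0, 0, 0, 0], [0, 0, 0, 0, 0]]], "squeeze": 60}}

```text
time: 2.1
tcp_pos: [0.4597, 0.2623, 0.1511]
orientation: [-0.365, -3.119, -0.0]
ft_force: [-0.3, 0.3, 0.1]
grip_width: 0.998
grasp_force: 0.0
```

Run:
```python
from h import *
c=optics.camera('scene');cv2.imwrite('pics/s1.png',cv2.resize(c['image'][150:350,300:560,::-1],None,fx=3,fy=3))
print(delta((.459,.263,.002)),arm.read_state()['tcp_pos'])
```

```text
(array([ 0.  , -0.  , 14.93]), [[-0.973, 0.23, -0.0], [0.23, 0.973, 0.0], [0.001, 0.0, -1.0]]) [0.45911764 0.2629761  0.15131336]
```

View pics/s1.png

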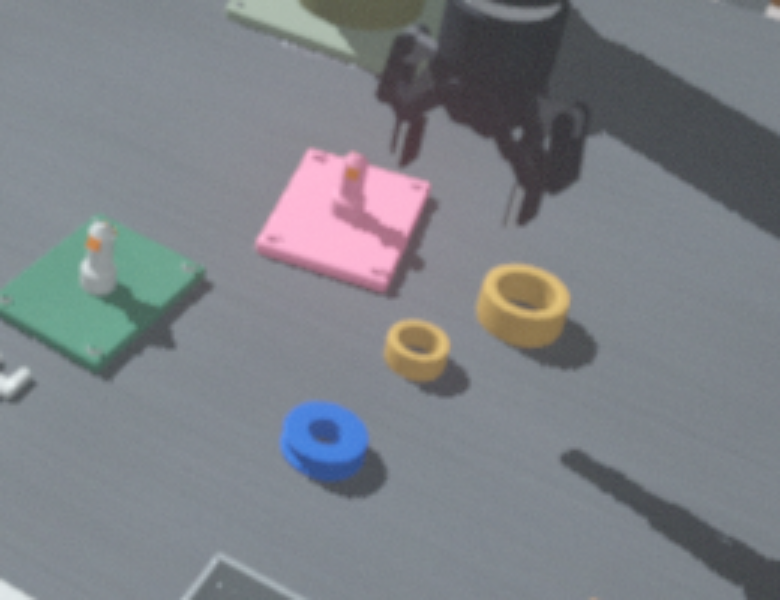

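Run:
```python
from h import *
C=cams();P=np.array([[.459,.263,.151],[.459,.263,.164],[.459,.263,.011]]);c=C['scene']
d=np.array([.229,.973,0])*.0425
print(((proj(c,np.vstack([P,P[1]+d,P[1]-d]))-[300,150])*3).round().tolist())
cv2.imwrite('pics/t1.png',cv2.resize(C['top']['image'][180:330,80:280,::-1],None,fx=4,fy=4))
print(proj(C['top'],np.vstack([P,P[1]+d,P[1]-d])).round(1).tolist())
```

```text
[[453.0, 206.0], [457.0, 191.0], [416.0, 349.0], [509.0, 220.0], [407.0, 163.0]]
[[131.5, 256.8], [129.7, 256.6], [148.2, 259.4], [112.5, 252.9], [147.0, 260.2]]
```

View pics/t1.png

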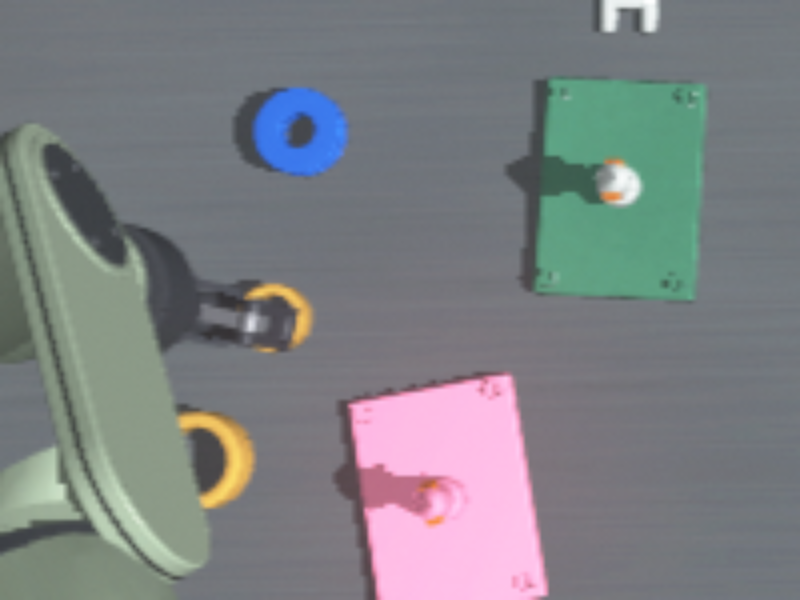

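The projected fingertips agree with both views: scene crop (407,163)/(509,220), and the fingers at top crop (270,320) line up with the bushing. I descend and grip.

Call:
{"name": "arm_command", "arguments": {"targets": [[[0, 0, 4.5, 0, 0], [0, 0, 4.5, 0, 0], [0, 0, 3, 0, 0], [0, 0, 1.8, 0, 0], [0, 0, 1, 0, 0], [0, 0, 0, 0, 0], [0, 0, 0, 0, 0.6], [0, 0, 0, 0, 0.6], [0, 0, 0, 0, 0.6], [0, 0, 0, 0, 0.6], [0, 0, 0, 0, 0.6], [0, 0, 0, 0, 0.6]]], "squeeze": 60}}

```text
time: 3.45
tcp_pos: [0.4599, 0.2633, 0.005]
orientation: [0.362, 3.119, 0.002]
ft_force: [-2.0, 0.0, 6.8]
grip_width: 0.522
grasp_force: 60.1
```

Call:
{"name": "arm_command", "arguments": {"targets": [[[0, 0, -2, 0, 0.6], [0, 0, -4, 0, 0.6], [0, 0, -4.5, 0, 0.6], [-2.4, -3.8, 0, 0, 0.6], [-2.4, -3.8, 0, 0, 0.6], [-2.4, -3.8, 0, 0, 0.6], [-2.4, -3.8, 0, 0, 0.6], [-2.4, -3.8, 0, 0, 0.6], [-1.4, -2.1, 0, 0, 0.6], [0, 0, 0, 0, 0.6], [0, 0, 0, 0, 0.6]]]}}

```text
time: 4.55
tcp_pos: [0.5413, 0.0265, 0.1084]
orientation: [-0.364, -3.12, -0.001]
ft_force: [0.2, 0.7, -1.6]
grip_width: 0.512
grasp_force: 61.8
```

Run:
```python
from h import *
C=cams();s=arm.read_state();print(s['tcp_pos'],s['grip_width'],delta((.5424,.0272,.017)))
c=C['scene'];cv2.imwrite('pics/s2.png',cv2.resize(c['image'][130:290,240:440,::-1],None,fx=3,fy=3))
cv2.imwrite('pics/both2.png',np.hstack([cv2.resize(c['image'][150:290,260:400,::-1],(400,400)),cv2.resize(C['top']['image'][160:300,160:300,::-1],(400,400))]))
p=s['tcp_pos'];z=p[2]-.005
print(fitcyl(C,*BR,p[:2],.023,.022,z,r=18))
```

```text
[0.54097173 0.0276192  0.10839923] 0.5114924569477403 (array([-0.15, -0.01,  9.14]), [[-0.974, 0.228, -0.0], [0.228, 0.974, 0.0], [0.0, 0.0, -1.0]])Traceback (most recent call last):
  File "<stdin>", line 6, in <module>
  File "h.py", line 24, in fitcyl
    i=1+np.argmax(st[1:,4]);yx=np.argwhere(l==i);ob[n]=cen(yx[:,::-1])
        ~~~~~~~~~^^^^^^^^^^
    return _wrapfunc(a, 'argmax', axis=axis, out=out, **kwds)
    return bound(*args, **kwds)
ValueError: attempt to get argmax of an empty sequence
```

View pics/both2.png

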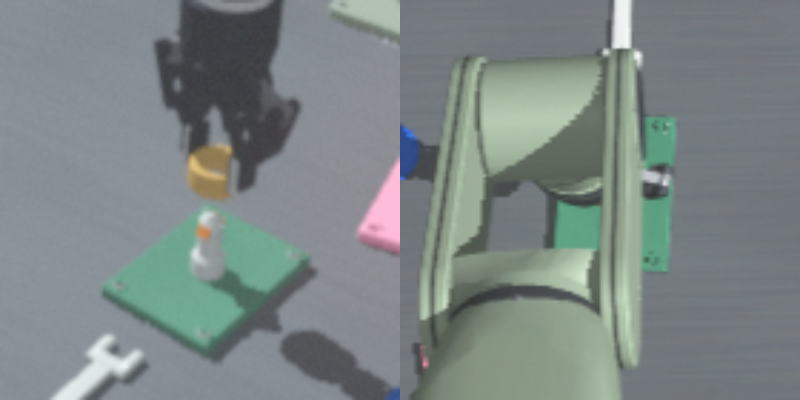

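The held ring, scene crop (212,172), is right above the axle tip at (210,215). I lower it in stages.

Call:
{"name": "arm_command", "arguments": {"targets": [[[-0.1, 0, 0.5, 0, 0.6], [0, 0, 2, 0, 0.6], [0, 0, 2, 0, 0.6], [0, 0, 1.5, 0, 0.6], [0, 0, 0.8, 0, 0.6], [0, 0, 0, 0, 0.6]]]}}

```text
time: 5.25
tcp_pos: [0.5416, 0.0273, 0.0392]
orientation: [-0.36, -3.118, 0.0]
ft_force: [-0.2, 0.5, -2.4]
grip_width: 0.514
grasp_force: 61.8
```

Call:
{"name": "arm_command", "arguments": {"targets": [[[0, 0, 0.5, 0, 0.6], [0, 0, 0.5, 0, 0.6], [0, 0, 0, 0, 0.6]]]}}

```text
time: 5.55
tcp_pos: [0.5422, 0.0267, 0.0301]
orientation: [-0.362, -3.12, -0.0]
ft_force: [0.5, -0.4, -1.4]
grip_width: 0.511
grasp_force: 61.8
```

Call:
{"name": "arm_command", "arguments": {"targets": [[[0, 0, 0.5, 0, 0.6], [0, 0, 0.4, 0, 0.6], [0, 0, 0.3, 0, 0.6], [0, 0, 0.1, 0, 0.6], [0, 0, 0, 0, 0.6]]]}}

```text
time: 6.05
tcp_pos: [0.5425, 0.0266, 0.0173]
orientation: [0.362, 3.121, 0.0]
ft_force: [0.1, 0.6, -2.6]
grip_width: 0.513
grasp_force: 61.8
```

Call:
{"name": "arm_command", "arguments": {"targets": [[[0, 0, 0.1, 0, 0.6], [0, 0, 0.1, 0, 0.6], [0, 0, 0, 0, 0.6]]]}}

```text
time: 6.35
tcp_pos: [0.5426, 0.0266, 0.017]
orientation: [0.362, 3.12, 0.0]
ft_force: [-3.7, 0.4, 11.7]
grip_width: 0.513
grasp_force: 63.1
```

Call:
{"name": "arm_command", "arguments": {"targets": [[[0, 0, 0, 0, 0], [0, 0, 0, 0, 0], [0, 0, 0, 0, 0], [0, 0, 0, 0, 0], [0, 0, -3, 0, 0], [0, 0, -4.5, 0, 0], [0, 0, -4.5, 0, 0], [0.12, 3.7, 0, 0, 0], [0.12, 3.7, 0, 0, 0], [0.12, 3.7, 0, 0, 0], [0.12, 3.7, 0, 0, 0], [0.12, 3.7, 0, 0, 0], [0.12, 3.7, 0, 0, 0], [0, 0, 0, 0, 0], [0, 0, 0, 0, 0]]]}}

```text
time: 7.85
tcp_pos: [0.5859, 0.2448, 0.1346]
orientation: [-0.359, -3.12, 0.001]
ft_force: [-0.8, 0.3, -0.9]
grip_width: 0.995
grasp_force: 0.0
```

Run:
```python
from h import *
C=cams();print(arm.read_state()['tcp_pos'],delta((.5866,.2472,.005)))
c=C['scene']
print(fitcyl({'scene':c,'top':C['top']},*BL,(.586,.246),.03,.02))
print('bush',fitcyl({'scene':c,'top':C['top']},*BR,(.5424,.0272),.023,.022,z=.012,r=18))
cv2.imwrite('pics/both3.png',np.hstack([cv2.resize(c['image'][180:290,275:385,::-1],(400,400)),cv2.resize(C['top']['image'][185:265,195:275,::-1],(400,400))]))
```

```text
[0.58582442 0.24340384 0.13497329] (array([ 0. ,  0.4, 13. ]), [[-0.973, 0.229, -0.001], [0.229, 0.973, -0.001], [0.001, -0.001, -1.0]])
{"('scene',)": (array([0.5857, 0.2467]), [560]), "('top',)": (array([0.5794, 0.2461]), [267]), "('scene', 'top')": (array([0.5824, 0.2463]), [560, 267])}
bush {"('scene',)": (array([0.5506, 0.0225]), [32]), "('top',)": (array([0.5431, 0.0279]), [208]), "('scene', 'top')": (array([0.547 , 0.0245]), [32, 208])}
```

View pics/both3.png

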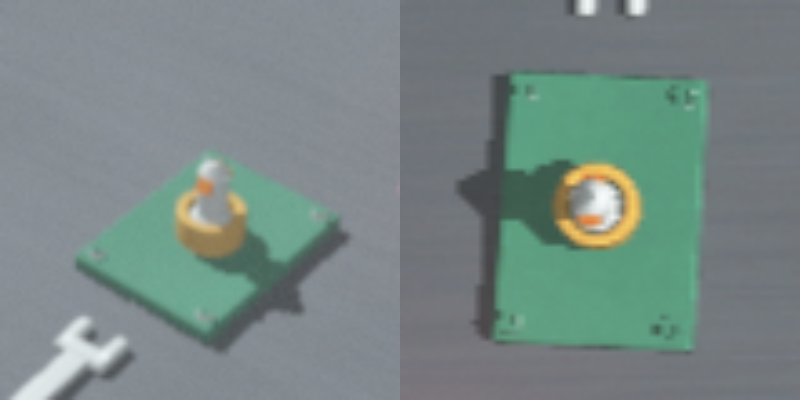

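The bushing lies flat round the axle, at scene crop (212,222) and top crop (597,205). Now the pulley.

Call:
{"name": "arm_command", "arguments": {"targets": [[[0, 0.35, 2, 0, 0], [0, 0, 4, 0, 0], [0, 0, 3.5, 0, 0], [0, 0, 2.2, 0, 0], [0, 0, 1.3, 0, 0], [0, 0, 0, 0, 0], [0, 0, 0, 0, 0.5], [0, 0, 0, 0, 0.5], [0, 0, 0, 0, 0.5], [0, 0, 0, 0, 0.5], [0, 0, 0, 0, 0.5]]], "squeeze": 80}}

```text
time: 9.05
tcp_pos: [0.5883, 0.2479, 0.0084]
orientation: [0.361, 3.117, 0.002]
ft_force: [-1.3, -2.0, 8.9]
grip_width: 0.649
grasp_force: 82.7
```

Call:
{"name": "arm_command", "arguments": {"targets": [[[0, 0, -2, 0, 0.5], [0, 0, -4, 0, 0.5], [0, 0, -5, 0, 0.5], [0, 0, 0, 0, 0.5]]]}}

```text
time: 9.45
tcp_pos: [0.5918, 0.2498, 0.1244]
orientation: [0.36, 3.105, 0.013]
ft_force: [1.0, 0.0, -0.3]
grip_width: 0.65
grasp_force: 85.0
```

Run:
```python
from h import *
C=cams();p=np.mean([(optics.camera('top'),arm.read_state()['tcp_pos'])[1] for _ in range(4)],0);s=arm.read_state();print(p,s['grip_width'],delta((.5424,.0272,.12)))
c=C['scene'];q=proj(c,p[None])[0].astype(int)
cv2.imwrite('pics/s4.png',cv2.resize(c['image'][q[1]-50:q[1]+50,q[0]-60:q[0]+60,::-1],None,fx=5,fy=5,interpolation=2))
for dz in(0,.004,.008): print(proj(c,cyl(*p[:2],p[2]-dz,.03,.02)[[0,15,30,45,60,75,90,105]]).min(0).round(1),proj(c,cyl(*p[:2],p[2]-dz,.03,.02)).max(0).round(1))
yx=np.argwhere(mask(c,*BL,q,30));print(yx.min(0)[::-1],yx.max(0)[::-1],q)
```

```text
[0.58623419 0.24748619 0.11460278] 0.649331867661522 (array([ -0.79, -22.43,  -0.59]), [[-0.973, 0.229, -0.003], [0.229, 0.973, -0.001], [0.003, -0.002, -1.0]])
[401.8 245.3] [432.7 271.3]
[401.5 246.7] [432.3 272.7]
[401.2 248.2] [432.  274.2]
[403 246] [429 271] [415 260]
```

View pics/s4.png

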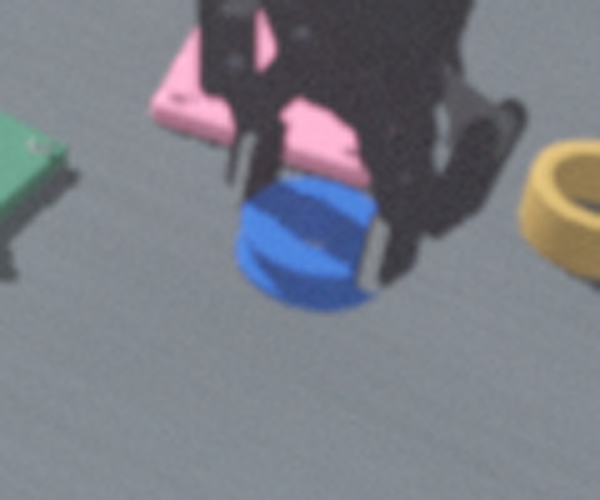

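The pulley is held level, at scene crop (312,240), with its underside about 5 mm below the TCP. I carry it over the axle.

Call:
{"name": "arm_command", "arguments": {"targets": [[[-0.12, -3.74, 0, 0, 0.5], [-0.12, -3.74, 0, 0, 0.5], [-0.12, -3.74, 0, 0, 0.5], [-0.12, -3.74, 0, 0, 0.5], [-0.12, -3.74, 0, 0, 0.5], [-0.12, -3.74, 0, 0, 0.5], [0, 0, 0, 0, 0.5], [0, 0, 0, 0, 0.5], [0, 0, 0, 0, 0.5]]]}}

```text
time: 10.65
tcp_pos: [0.5428, 0.0284, 0.1147]
orientation: [-0.361, -3.12, -0.001]
ft_force: [1.2, 0.1, -0.9]
grip_width: 0.644
grasp_force: 85.0
```

Run:
```python
from h import *
p=np.mean([(optics.camera('top'),arm.read_state()['tcp_pos'])[1] for _ in range(4)],0);print(p,Ro.from_rotvec(arm.read_state()['orientation']).inv().apply(np.array([.5424,.0272,.085])-p)*100)
c=optics.camera('scene');q=proj(c,p[None])[0].astype(int)
cv2.imwrite('pics/s5.png',cv2.resize(c['image'][q[1]-40:q[1]+60,q[0]-60:q[0]+60,::-1],None,fx=5,fy=5,interpolation=2))
```

```text
[0.54286966 0.02873601 0.11495788] [ 0.00992703 -0.16064525  2.99576996]
```

View pics/s5.png

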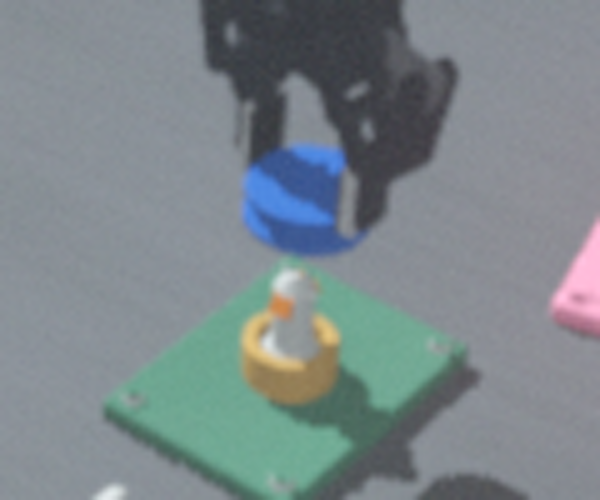

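The pulley, at crop (305,200), hangs above the axle tip at (293,272) and needs about 1.5 mm in −y. I correct that and lower it.

Call:
{"name": "arm_command", "arguments": {"targets": [[[0, -0.16, 0.5, 0, 0.5], [0, 0, 1.5, 0, 0.5], [0, 0, 1.5, 0, 0.5], [0, 0, 0.7, 0, 0.5], [0, 0, 0, 0, 0.5], [0, 0, 0, 0, 0.5]]], "squeeze": 100}}

```text
time: 11.5
tcp_pos: [0.5426, 0.0262, 0.0733]
orientation: [0.362, 3.12, 0.0]
ft_force: [0.8, -0.2, -0.8]
grip_width: 0.637
grasp_force: 105.7
```

Call:
{"name": "arm_command", "arguments": {"targets": [[[0, 0, 0.4, 0, 0.5], [0, 0, 0.4, 0, 0.5], [0, 0, 0.3, 0, 0.5], [0, 0, 0, 0, 0.5]]]}}

```text
time: 11.9
tcp_pos: [0.5423, 0.0262, 0.0618]
orientation: [-0.362, -3.12, -0.0]
ft_force: [1.5, 0.5, -1.4]
grip_width: 0.636
grasp_force: 105.7
```

Call:
{"name": "arm_command", "arguments": {"targets": [[[0, 0, 0.4, 0, 0.5], [0, 0, 0.4, 0, 0.5], [0, 0, 0.4, 0, 0.5], [0, 0, 0, 0, 0.5]]]}}

```text
time: 12.3
tcp_pos: [0.5419, 0.0262, 0.0494]
orientation: [-0.362, -3.119, 0.0]
ft_force: [1.6, 0.8, -2.8]
grip_width: 0.64
grasp_force: 105.6
```

Call:
{"name": "arm_command", "arguments": {"targets": [[[0, 0, 0.4, 0, 0.5], [0, 0, 0.3, 0, 0.5], [0, 0, 0.2, 0, 0.5], [0, 0, 0, 0, 0.5]]]}}

```text
time: 12.7
tcp_pos: [0.5419, 0.0261, 0.0427]
orientation: [-0.362, -3.12, -0.0]
ft_force: [-3.4, -0.1, 13.2]
grip_width: 0.64
grasp_force: 108.4
```

Run:
```python
from h import *
c=optics.camera('scene');cv2.imwrite('pics/s6.png',cv2.resize(c['image'][190:290,273:393,::-1],None,fx=5,fy=5,interpolation=2))
```

```text
(no output)
```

View pics/s6.png

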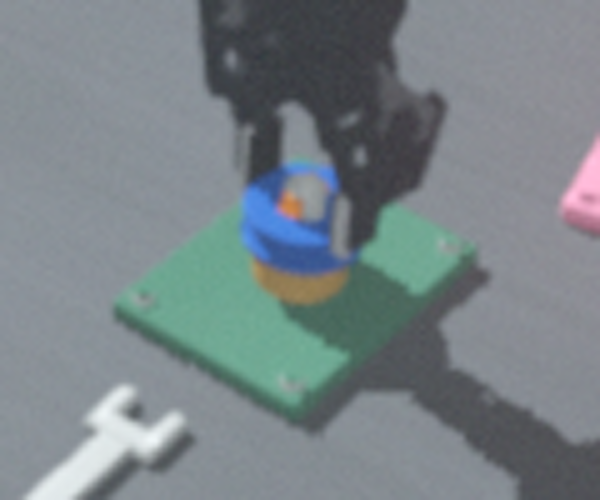

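The pulley is threaded, at crop (300,230), and nearly down on the bushing. I press further.

Call:
{"name": "arm_command", "arguments": {"targets": [[[0, 0, 0.15, 0, 0.5], [0, 0, 0.15, 0, 0.5], [0, 0, 0, 0, 0.5]]]}}

```text
time: 13.05
tcp_pos: [0.542, 0.0261, 0.0425]
orientation: [0.362, 3.12, 0.0]
ft_force: [-9.1, 0.2, 32.1]
grip_width: 0.636
grasp_force: 110.1
```

The force climbs without movement, and the underside works out at 0.034, which is fully home. I release.

Call:
{"name": "arm_command", "arguments": {"targets": [[[0, 0, -0.3, 0, 0.5], [0, 0, 0, 0, 0], [0, 0, 0, 0, 0], [0, 0, 0, 0, 0], [0, 0, 0, 0, 0], [0, 0, -2, 0, 0], [0, 0, -4.5, 0, 0], [0, 0, -4.5, 0, 0], [0, 4.5, 0, 0, 0], [0, 4.5, 0, 0, 0], [0, 4.5, 0, 0, 0], [0, 4.5, 0, 0, 0], [0, 0, 0, 0, 0], [0, 0, 0, 0, 0]]]}}

```text
time: 14.45
tcp_pos: [0.5832, 0.202, 0.1504]
orientation: [-0.358, -3.12, 0.002]
ft_force: [0.0, 0.0, -0.5]
grip_width: 1.001
grasp_force: 0.0
```

Run:
```python
from h import *
C=cams();c=C['scene'];P=arm.read_state();print(P['tcp_pos'],P['time'])
print(fitcyl(C,*BL,(.5424,.0272),.03,.02,z=.034))
for n in C: print([(d['centre'],d['p']) for d in models.landmark_of(n,'pulley_mid')][:2])
cv2.imwrite('pics/both7.png',np.hstack([cv2.resize(c['image'][200:280,290:370,::-1],(400,400),interpolation=2),cv2.resize(C['top']['image'][195:255,205:265,::-1],(400,400),interpolation=2)]))
```

```text
[0.58303875 0.20038294 0.15082331] 14.55
{"('scene',)": (array([0.5387, 0.0271]), [400]), "('top',)": (array([0.5412, 0.0282]), [382]), "('scene', 'top')": (array([0.5403, 0.0278]), [400, 382])}
[([0.546, 0.0244, 0.0478], 0.93)]
[([0.5397, 0.0251, 0.0421], 0.61)]
```

View pics/both7.png

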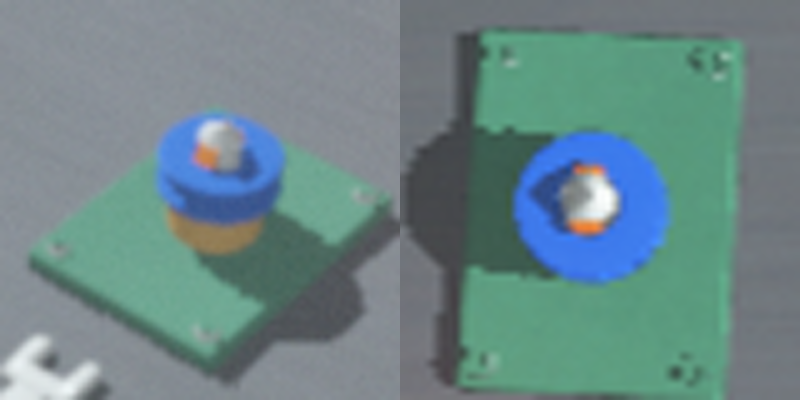

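Both orange catches stand out above the pulley, at top crop (588,170) and (585,228). The pulley sits square on the bushing and the arm is clear, so I hand the job in.

```bash
python3 -c "
from rig import workorder;print(workorder.sign_off())"
```

```text
the job is handed in; nothing more can be done
None
```

I handed the job in at about 14.6 s of the 51 s allowed: in the last pictures the bushing is flat on the plate, the pulley is down on it with both catches out above it, and the arm is clear. The sign-off gave no verdict.

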